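Release the eccentric cam and push the clamp slide home

ROBOT

A 6-joint arm with a two-finger parallel gripper is mounted at the origin on a cart in front of the work surface, level with it; the furniture and walls round the work are solid. World frame = base frame: x ahead of the robot, y to its left, z up, the work surface at z = 0. Lengths are in m, angles in rad, forces in N, time in s.
With the tool pointing down it reaches from about 0.275 to 0.75 m from the base axis. Payload 10.2 kg.
Tool frame: the origin (TCP) lies between the finger pads; the fingertips stand 22 mm ahead of it and the grasp point (between the pads) lies 3 mm ahead of it; z points along the fingers, y is the line along which they close (so a half turn about z gives the same grasp; the last joint's range is limited). The gripper opens to 85 mm and grips with 20 to 120 N. Pads are 22 mm wide; open, the fingers measure 114 mm over their backs; the gripper's body (76 mm by 85 mm) begins 54 mm behind the grasp point. The pads swing forward as they close: fully open they stand 13 mm farther back than shut.
Start: joints at [0.963, 0.313, 1.498, -0, 1.331, -0.223], TCP at [0.197, 0.487, 0.253] pointing down, gripper open.
Joint ranges: [-2.94, 2.94], [-0.97, 2.17], [0.19, 2.56], [-1.23, 4.37], [0.02, 3.11], [-2.88, 2.88]. Speed limits (rad/s): [2.39, 2.39, 3.01, 3.14, 3.14, 3.14].

INTERFACE

Orientations are given as a 3x3 rotation matrix whose columns are the frame's x, y, z axes.
In Python, from rig import bot gives the robot as it stands. The module is installed in compiled form; this text tells all that it offers.
- The arm moves only by the tool apply_moves, never from a script. Its argument "motion" is a list of rows, each an object of numbers: "x", "y", "z": the shift along the tool's x, y, z in mm; "ax", "ay", "az": the turn, a rotation vector about the tool's x, y, z in rad; "claw": the opening, from 0 (shut) to 1 (fully open). A call has 1 to 20 rows; each row is the pose to reach, as a shift and turn from the pose commanded when the call began, along the tool's axes at that moment; what a row does not reach only later rows make up. A row lasts 1/12 s, in which the tool goes at most 41.7 mm and 7.16 degrees, less where a joint would pass 70% of its speed; a pose out of reach is approached as far as the arm can. A call with a gripper value outside its range is refused whole. The fingers move at their own pace and stop on an object; "newtons" is the grip in N (left out, the last holds). Time passes only in rows, so rows that repeat a pose let the fingers close. It gives the time, the measured TCP pose, the force, the opening and the grip force at its end, in the units of the state.
- bot.get_obs(): the state, without advancing time (a new reading comes with each control period).
- bot.camera(name): name is "side" or "top" or "wrist"; returns a dict with "pixels" (400x640x3 uint8, red, green, blue), "range_z" (400x640 float32, m along the optical axis (not along the pixel's ray), 0 where there is no reading), "fx", "fy", "cx", "cy" (pixels), "T" (4x4, takes a point from camera to world coordinates); the wrist camera has in their place "tool_from_camera" (4x4, takes a point from camera to tool coordinates, whose origin is the TCP and whose axes are the flange's). Camera axes: x right, y up, looking along -z (the intrinsics and any distortion apply to the point x, -y, -z); pixel columns grow to the right and rows downward; lengths in m; the calibration is good to about 2 mm. The wrist camera is an equidistant fisheye: a pixel r from the principal point sees the ray r / f radians off the axis. A picture is of the moment at which its call begins: read the wrist's pose just before it.
- bot.hand_in(): hands the job in; it is judged then, once.
Trained networks look in a picture, given as the dict that the camera call returned (one of the last four; its "shot" number tells which), for a name from the list of things; names that differ only in an ending like _2 or _b are one class to them, and where a whole thing is asked for, a point or a joint stands for the part that bears it (a point fixed in the world has none). Each returns a list of dicts, best first, with "confidence" (0 to 1); they miss things now and then, are a little off and sometimes report something else, mostly with a low value. They report only what shows in the picture. A call takes as long as a camera call.
- bot.trace(picture, label): "pixels" (400x640 bool, what is visible of it) and "bbox" ([left, top, right, bottom] in pixels, round what is visible of it).
The state is a dict: "t": time; "qpos": joint angles; "dq": joint speeds; "effort": joint torques, N m; "position": TCP position; "ee_rot": TCP orientation; "ft_force": force on the tool from outside, world axes, zero at the start; "ft_torque": the same for the moment, N m; "width": finger opening in m; "finger_force": force on a finger pad.
Only numpy, scipy, OpenCV 4.12 (cv2) and the standard library are available. Lean on these libraries where they do the work, as an engineer would, in place of code of your own. Each camera call takes 0.05 s, during which the arm holds its last target. There are 200 camera calls.

TASK

Close the block-printing jig on its lino block. With a fingertip, push the red cam lever round, counter-clockwise seen from above, until it rests against the brass stop pin, so that the cam's low point faces the roller; only then push the blue slide forward from its rear face until it has pressed the lino block fully home against the wooden fence. Only push: do not pinch the lever, do not touch or lift the lino block yourself, and leave the other things on the table where they are.

Things in the scene. Friction and masses are not known exactly. Their poses are not given: they have to be found in the camera images.
- print_jig: The fixed jig: plywood bed 240 (x) x 220 (y) x 12 mm; nothing on it higher than 75 mm above the table. Origin at the centre of its underside on the table; x points forward, from the blue slide to the wooden fence, y to its left, z up. The slide's lane is centred on y = -50 mm, between two rails 8 mm high.
- fence_face (a point): Middle of the wooden fence's near face (jig x = +100, y = -50 mm), 29 mm above the table; the fence is 110 mm wide, 46 mm high above the table.
- stop_pin (a point): Top of the brass stop pin, 8 mm across, 58 mm above the table, that stops the lever at the cam's low point.
- cam_axis (a point): On the vertical axis of the steel cam (jig x = +20, y = +55 mm), half-way up the lever, 60 mm above the table. The cam is a disc of 26 mm radius, 22 mm thick, lying on the bed; it turns about a point 13 mm off its centre.
- lever_end (a point): On the centre line of the red lever near its tip, half-way up, 94 mm from cam_axis. The lever is a straight flat-sided bar on top of the cam, reaching 103 mm from the axis, 19 mm wide, 48 to 72 mm above the table, free at both sides and below (slide top: 46 mm). About 3 N sideways at 75 mm from the axis turns it; it stays where it is left.
- cam (a joint): Cam angle, rad, 0 to 2.9. 0: low point towards the roller, lever at the stop pin, pointing 150 degrees counter-clockwise (from above) from the jig's x axis. The value grows clockwise: lever direction = 150 degrees - value. Starts between 2.2 and 2.8, the cam's high side blocking the roller. Push the lever on its clockwise side face; pressing both side faces at once counts as pinching.
- follower_slide (a joint): Travel of the blue slide, m, along the jig's x: 0 fully back (start), about 0.025 with the lino block clamped on the fence (limit 0.030). About 3 N moves it, 5 N with the lino block ahead of it; it stays where it is left. Its brass roller, on an arm at its left, meets the cam: with the cam at its start the slide is stopped after 1 to 8 mm.
- slide_push_face (a point): Centre of the slide's rear face (black rubber pad), 30 mm above the table; moves with the slide. The face looks to the jig's -x, 96 mm wide, 12.5 to 46 mm above the table, with 35 mm of open bed behind it at the start. The slide is a solid block, 90 (x) x 96 (y) mm.
- lino_block: Loose lino block: wood with a black face carved with a reddish rosette, 70 (x) x 95 (y) x 22 mm, 0.18 kg, on the bed in the lane between slide and fence. Origin at the centre of its underside; home against the fence it is at jig x = +65 mm.
- spring_clamp: orange spring clamp lying on its side, 45 x 98 x 23 mm, loose, just right of the jig. Not part of the job; origin at the centre of its underside.
- blue_marker: white felt marker with blue cap, 14 x 127 x 16 mm, loose, lying in front of the jig's near edge. Not part of the job; origin at the centre of its underside.
- black_cap: black screw cap, 46 mm across, 17 mm high, loose, just left of the jig. Not part of the job; origin at the centre of its underside.
- ochre_bottle: white ink bottle with ochre cap, 54 mm across, 94 mm high, loose, standing at the far left. Not part of the job; origin at the centre of its underside.
- red_tape: roll of red tape lying flat, 84 mm across, 26 mm high, loose, at the right. Not part of the job; origin at the centre of its underside.
- brayer: ink roller with red handle, 177 x 110 x 35 mm, loose, at the left. Not part of the job; origin at the centre of its underside.

How it is judged:
By the outcome, as a careful person would: the job done as asked, in the order asked, and still so for the second after the job is handed in, with the robot touching nothing.
It also fails if it takes over 54 s, if anything falls off the work surface, if the arm or the gripper's body presses on something with over 40 N, if the wrist force passes 120 N, or if a joint passes its speed limit or range.

## Working session

There is one attempt and no reset: what is moved stays moved. The work goes in short steps, Python scripts to look and compute and a tool call to move; the robot and the scene stay as the last step left them, time stands still between calls to the robot, and variables do not carry over. Pictures are saved under pics/ and viewed, at most 10 in all, crops included, and the job is handed in when it is done.

Besides the shell and the picture viewer there is one more tool, called after ">>>" in YAML: its name, and indented under it one key for each argument. apply_moves: Moves the arm, as the interface text tells. Its arguments: {"type":"object","properties":{"motion":{"type":"array","items":{"type":"object","properties":{"x":{"type":"number"},"y":{"type":"number"},"z":{"type":"number"},"ax":{"type":"number"},"ay":{"type":"number"},"az":{"type":"number"},"claw":{"type":"number"}}}},"newtons":{"type":"number"}},"required":["motion"]}

```bash
mkdir -p pics
cat > h.py <<'E'
import numpy as np, cv2
from rig import bot
def cloud(p):
    v,u=np.mgrid[0:400,0:640]; z=p["range_z"]
    c=np.stack([(u-p["cx"])/p["fx"]*z,-(v-p["cy"])/p["fy"]*z,-z,np.ones_like(z)],-1)
    w=c@np.array(p["T"]).T
    return w[...,:3], z>0
def save(p,n): cv2.imwrite(f"pics/{n}.png",p["pixels"][...,::-1])
E
python3 - <<'E'
from h import *
np.set_printoptions(precision=4,suppress=True)
p=bot.camera("top"); save(p,"top0"); w,ok=cloud(p)
np.save("w.npy",w)
print(p["T"],p["fx"],[k for k in p])
for n in ["print_jig","lever_end","slide_push_face","lino_block","stop_pin","spring_clamp","blue_marker","black_cap","ochre_bottle","red_tape","brayer"]:
    try:
        for r in bot.trace(p,n)[:2]:
            m=r["pixels"]&ok; q=w[m]
            print(n,round(r["confidence"],2),r["bbox"],np.median(q,0),np.percentile(q,2,0),np.percentile(q,98,0))
    except Exception as e: print(n,e)
E
```

```text
[[ 0.0263  0.9937 -0.1089  0.4285]
 [-0.9996  0.0276  0.0106 -0.028 ]
 [ 0.0135  0.1086  0.994   1.4188]
 [ 0.      0.      0.      1.    ]] 492.6368217288475 ['pixels', 'range_z', 'fx', 'fy', 'cx', 'cy', 'T', 'shot']
print_jig 0.58 [294.7, 163.6, 381.7, 259.6] [ 0.5311 -0.102   0.0153] [ 0.4309 -0.2242  0.0062] [ 0.6652 -0.0061  0.0724]
print_jig 0.35 [155.4, 213.5, 193.5, 274.0] [0.3826 0.3436 0.0273] [0.3574 0.3069 0.0032] [0.5182 0.3981 0.0365]
lever_end 0.85 [315.6, 165.8, 331.3, 213.2] [ 0.5834 -0.0625  0.0682] [ 0.5426 -0.0935  0.0121] [ 0.6668 -0.0465  0.0773]
lever_end 0.25 [280.8, 173.7, 294.7, 190.3] [0.6272 0.033  0.0167] [0.6078 0.0133 0.0094] [0.6477 0.0534 0.0221]
slide_push_face 0.94 [316.5, 212.9, 374.0, 246.7] [ 0.5058 -0.1523  0.046 ] [ 0.4574 -0.2063  0.0137] [ 0.5442 -0.0632  0.0528]
slide_push_face 0.56 [294.9, 164.2, 383.8, 260.0] [ 0.5308 -0.102   0.0153] [ 0.4292 -0.2246  0.0062] [ 0.6654 -0.0057  0.0724]
lino_block 0.81 [342.0, 182.3, 381.3, 210.7] [ 0.5905 -0.1725  0.0334] [ 0.5569 -0.2179  0.0222] [ 0.6252 -0.1275  0.0391]
stop_pin 0.57 [293.6, 163.5, 386.
[... 451 characters left out ...]

black_cap 0.71 [281.2, 174.3, 297.8, 192.0] [0.6266 0.0312 0.0167] [0.6069 0.0125 0.0087] [0.6476 0.0508 0.022 ]
black_cap 0.5 [292.1, 161.6, 384.3, 259.0] [ 0.5318 -0.104   0.0151] [ 0.4274 -0.2265  0.0027] [ 0.6676 -0.0054  0.0723]
ochre_bottle 0.87 [159.5, 157.5, 186.3, 177.3] [0.6503 0.3528 0.076 ] [0.6321 0.3367 0.0183] [0.6723 0.3775 0.0981]
red_tape 0.78 [430.6, 208.4, 463.8, 242.4] [ 0.512  -0.4223  0.0234] [ 0.4762 -0.4643 -0.0034] [ 0.5525 -0.3827  0.0306]
brayer 0.68 [157.4, 213.4, 193.8, 276.0] [0.3818 0.3425 0.027 ] [0.3553 0.3057 0.0025] [0.5242 0.3872 0.0365]
brayer 0.28 [297.2, 162.8, 380.2, 259.1] [ 0.5309 -0.1017  0.0153] [ 0.4299 -0.2253  0.0062] [ 0.6651 -0.0059  0.0724]
```

View pics/top0.png

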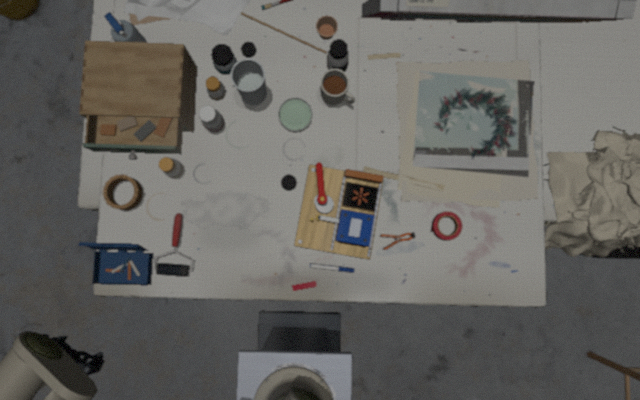

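```bash
cat > fit.py <<'E'
from h import *
np.set_printoptions(precision=4,suppress=True)
def rect(q):
    (c,s,a)=cv2.minAreaRect((q[:,:2]*1000).astype(np.float32)); return np.round(c,1),np.round(s,1),round(a,1)
E
python3 - <<'E'
from fit import *
p=bot.camera("top"); w,ok=cloud(p)
im=p["pixels"].astype(int); R,G,B=im[...,0],im[...,1],im[...,2]
box=ok&(w[...,0]>.38)&(w[...,0]<.70)&(w[...,1]>-.25)&(w[...,1]<.01)
for n,m in dict(bed=box&(w[...,2]>.008),slide=box&(B>R+40)&(w[...,2]>.04)&(w[...,2]<.056),lever=box&(R>G+50)&(w[...,2]>.06),fence=box&(w[...,2]>.04)&(w[...,0]>.61)&(w[...,1]<-.1)).items():
    m=cv2.morphologyEx(m.astype(np.uint8),cv2.MORPH_OPEN,np.ones((2,2),np.uint8))>0
    q=w[m]; print(n,len(q),rect(q),np.median(q,0))
c=cv2.resize(p["pixels"][150:275,270:430],(768,600),interpolation=cv2.INTER_CUBIC); cv2.imwrite("pics/c1.png",c[...,::-1])
p=bot.camera("side"); save(p,"side0")
E
```

```text
bed 6221 (array([ 521.9, -135.1]), array([259.1, 301.7]), 81.2) [ 0.5413 -0.1215  0.0185]
slide 740 (array([ 492.6, -119.7]), array([103.9, 198. ]), 7.2) [ 0.4958 -0.1608  0.0466]
lever 249 (array([549.4, -57.6]), array([ 38.9, 245.8]), 85.2) [ 0.6139 -0.0606  0.0712]
fence 259 (array([ 646.1, -187.5]), array([115.3,  22. ]), 84.8) [ 0.646  -0.1874  0.0455]
```

View pics/c1.png

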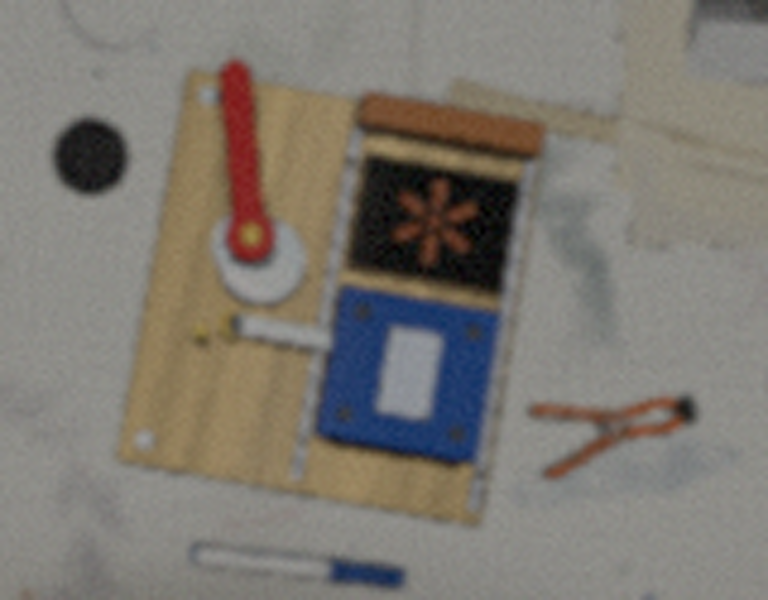

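View pics/side0.png

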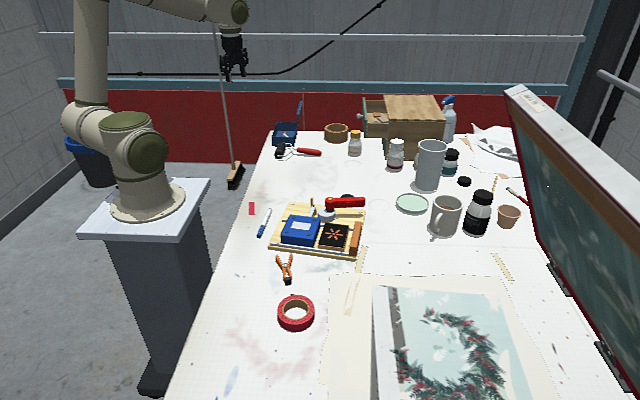

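```bash
cat >> fit.py <<'E'
def ray(p,u,v,z):
    T=np.array(p["T"]); d=T[:3,:3]@np.array([(u-p["cx"])/p["fx"],-(v-p["cy"])/p["fy"],-1]); o=T[:3,3]
    return o+d*(z-o[2])/d[2]
E
python3 - <<'E'
from fit import *
from scipy.optimize import least_squares
p=bot.camera("top"); w,ok=cloud(p)
C=lambda a,b,z: ray(p,270+(a+.5)/4.8-.5,150+(b+.5)/4.8-.5,z)
pts=[((192,72),(120,110,12)),((120,460),(-120,110,12)),((480,522),(-120,-110,12)),((251,234),(20,55,75)),((359,128),(100,5,46)),((541,157),(100,-105,46))]
J=np.array([j for _,j in pts])/1000; W=np.array([C(*c,j[2]/1000) for c,j in pts])
f=lambda q:(np.array([[np.cos(q[2]),-np.sin(q[2])],[np.sin(q[2]),np.cos(q[2])]])@J[:,:2].T).T+q[:2]-W[:,:2]
s=least_squares(lambda q:f(q).ravel(),[.53,-.11,-.15],loss='soft_l1',f_scale=.003); q=s.x
print(q,np.degrees(q[2]),"\n",f(q)*1000)
R=np.array([[np.cos(q[2]),-np.sin(q[2])],[np.sin(q[2]),np.cos(q[2])]])
inv=lambda P:(R.T@(P[:2]-q[:2]))*1000
for n,c,z in [("pin",(202,338),.058),("tip",(235,63),.072),("roller",(230,325),.045),("slideRL",(319,435),.046),("slideRR",(474,463),.046),("slideFL",(342,287),.046),("linoFL",(367,155),.034),("linoBR",(498,292),.034)]: 
    P=C(*c,z); print(n,P,inv(P))
np.save("jig.npy",q)
A=R@[.02,.055]+q[:2]; t=C(235,63,.072)[:2]-A; print("axis",A,"tip",np.linalg.norm(t),"lever jig deg",np.degrees(np.arctan2(t[1],t[0])-q[2]))
o=bot.get_obs(); print(o["ee_rot"],o["position"],o["t"])
im=p["pixels"].astype(int)
m=ok&(im[...,0]>im[...,1]+50)&(w[...,2]>.06)&(w[...,2]<.08)&(abs(w[...,1]+.06)<.04)&(abs(w[...,0]-.6)<.1)
L=w[m]; print(len(L),cv2.fitLine((L[:,:2]*1000).astype(np.float32),cv2.DIST_HUBER,0,.01,.01).ravel())
E
```

```text
[ 0.5475 -0.1158 -0.1524] -8.7333268450873 
 [[ 2.0964  1.8902]
 [-1.1688  2.0796]
 [-3.7108 -1.4605]
 [-0.915  -0.9648]
 [ 2.9912  0.1309]
 [ 0.4661 -1.319 ]]
pin [ 0.5173 -0.0372  0.058 ] [-41.7196  73.1011]
tip [ 0.6759 -0.0519  0.072 ] [117.2505  82.6568]
roller [ 0.5262 -0.0534  0.045 ] [-30.502   58.4571]
slideRL [ 0.4637 -0.1065  0.046 ] [-84.1607  -3.5451]
slideRR [ 0.45   -0.1966  0.046 ] [-84.0822 -94.6808]
slideFL [ 0.5501 -0.1181  0.046 ] [ 2.9415 -1.8693]
linoFL [ 0.6299 -0.1321  0.034 ] [83.9917 -3.5733]
linoBR [ 0.5507 -0.2108  0.034 ] [ 17.6431 -93.4011]
axis [ 0.5756 -0.0645] tip 0.10110663234054859 lever jig deg 15.87508255889163
[[-0.9269  0.3754  0.    ]
 [ 0.3754  0.9269  0.    ]
 [-0.      0.     -1.    ]] [0.1971 0.4866 0.2533] 0.75
250 [  0.9926   0.1213 622.1944 -57.6883]
```

>>> apply_moves:
  motion:
    - {"x": -323, "y": -182, "az": 1.3, "claw": 0}
    - {"x": -323, "y": -182, "az": 1.3, "claw": 0}
    - {"x": -323, "y": -182, "az": 1.3, "claw": 0}
    - {"x": -323, "y": -182, "az": 1.3, "claw": 0}
    - {"x": -323, "y": -182, "az": 1.3, "claw": 0}
    - {"x": -323, "y": -182, "az": 1.3, "claw": 0}
    - {"x": -323, "y": -182, "az": 1.3, "claw": 0}
    - {"x": -323, "y": -182, "az": 1.3, "claw": 0}
    - {"x": -323, "y": -182, "az": 1.3, "claw": 0}
    - {"x": -323, "y": -182, "az": 1.3, "claw": 0}
    - {"x": -646, "y": -364, "az": 2.63, "claw": 0}
    - {"x": -646, "y": -364, "az": 2.63, "claw": 0}
    - {"x": -646, "y": -364, "az": 2.63, "claw": 0}
    - {"x": -646, "y": -364, "az": 2.63, "claw": 0}
    - {"x": -646, "y": -364, "az": 2.63, "claw": 0}
    - {"x": -646, "y": -364, "az": 2.63, "claw": 0}
    - {"x": -646, "y": -364, "az": 2.63, "claw": 0}
    - {"x": -646, "y": -364, "az": 2.63, "claw": 0}
    - {"x": -646, "y": -364, "az": 2.63, "claw": 0}
    - {"x": -646, "y": -364, "az": 2.63, "claw": 0}

```text
validation failed for argument at $.mo...
```

>>> apply_moves:
  motion:
    - {"x": -32, "y": -18, "z": 0, "ax": 0, "ay": 0, "az": 0.1, "claw": 0.0}
  newtons: 20

```text
t: 0.83
position: [0.2179, 0.46, 0.2531]
ee_rot: [[-0.887, 0.462, -0.001], [0.462, 0.887, 0.001], [0.001, 0.001, -1.0]]
ft_force: [2.1, 0.2, -0.3]
width: 0.0755
finger_force: 0.0
```

>>> apply_moves:
  motion:
    - {"x": -323, "y": -141, "z": 0, "az": 1.27, "claw": 0}
    - {"x": -323, "y": -141, "z": 0, "az": 1.27, "claw": 0}
    - {"x": -323, "y": -141, "z": 0, "az": 1.27, "claw": 0}
    - {"x": -323, "y": -141, "z": 0, "az": 1.27, "claw": 0}
    - {"x": -323, "y": -141, "z": 0, "az": 1.27, "claw": 0}
    - {"x": -323, "y": -141, "z": 0, "az": 1.27, "claw": 0}
    - {"x": -323, "y": -141, "z": 0, "az": 1.27, "claw": 0}
    - {"x": -323, "y": -141, "z": 0, "az": 1.27, "claw": 0}
    - {"x": -323, "y": -141, "z": 0, "az": 1.27, "claw": 0}
    - {"x": -323, "y": -141, "z": 0, "az": 1.27, "claw": 0}
    - {"x": -323, "y": -141, "z": 0, "az": 1.27, "claw": 0}
  newtons: 20

```text
validation failed for argument at $.mo...
```

>>> apply_moves:
  motion:
    - {"x": -323, "y": -141, "z": 0, "ax": 0, "ay": 0, "az": 1.27, "claw": 0}
    - {"x": -323, "y": -141, "z": 0, "ax": 0, "ay": 0, "az": 1.27, "claw": 0}
  newtons: 20

```text
t: 1.0
position: [0.2723, 0.3918, 0.2532]
ee_rot: [[-0.739, 0.673, 0.0], [0.673, 0.739, -0.0], [-0.0, 0.0, -1.0]]
ft_force: [1.6, -0.1, 0.5]
width: 0.0513
finger_force: 0.0
```

>>> apply_moves:
  motion:
    - {"x": -306, "y": -49, "z": 0, "ax": 0, "ay": 0, "az": 1.14, "claw": 0}
    - {"x": -306, "y": -49, "z": 0, "ax": 0, "ay": 0, "az": 1.14, "claw": 0}
    - {"x": -306, "y": -49, "z": 0, "ax": 0, "ay": 0, "az": 1.14, "claw": 0}
    - {"x": -306, "y": -49, "z": 0, "ax": 0, "ay": 0, "az": 1.14, "claw": 0}
    - {"x": -306, "y": -49, "z": 0, "ax": 0, "ay": 0, "az": 1.14, "claw": 0}
    - {"x": -306, "y": -49, "z": 0, "ax": 0, "ay": 0, "az": 1.14, "claw": 0}
    - {"x": -306, "y": -49, "z": 0, "ax": 0, "ay": 0, "az": 1.14, "claw": 0}
    - {"x": -306, "y": -49, "z": 0, "ax": 0, "ay": 0, "az": 1.14, "claw": 0}
    - {"x": -612, "y": -98, "z": 0, "ax": 0, "ay": 0, "az": 2.28, "claw": 0}
    - {"x": -612, "y": -98, "z": 0, "ax": 0, "ay": 0, "az": 2.28, "claw": 0}
    - {"x": -612, "y": -98, "z": 0, "ax": 0, "ay": 0, "az": 2.28, "claw": 0}
    - {"x": -612, "y": -98, "z": 0, "ax": 0, "ay": 0, "az": 2.28, "claw": 0}
    - {"x": -612, "y": -98, "z": 0, "ax": 0, "ay": 0, "az": 2.28, "claw": 0}
    - {"x": -612, "y": -98, "z": 0, "ax": 0, "ay": 0, "az": 2.28, "claw": 0}
    - {"x": -612, "y": -98, "z": 0, "ax": 0, "ay": 0, "az": 2.28, "claw": 0}
    - {"x": -612, "y": -98, "z": 0, "ax": 0, "ay": 0, "az": 2.28, "claw": 0}
    - {"x": -612, "y": -98, "z": 0, "ax": 0, "ay": 0, "az": 2.28, "claw": 0}
    - {"x": -612, "y": -98, "z": 0, "ax": 0, "ay": 0, "az": 2.28, "claw": 0}
    - {"x": -612, "y": -98, "z": 0, "ax": 0, "ay": 0, "az": 2.28, "claw": 0}
    - {"x": -612, "y": -98, "z": 0, "ax": 0, "ay": 0, "az": 2.28, "claw": 0}
  newtons: 20

```text
t: 2.67
position: [0.6604, -0.0903, 0.253]
ee_rot: [[0.992, 0.125, -0.0], [0.125, -0.992, 0.0], [-0.0, -0.0, -1.0]]
ft_force: [-0.2, -0.1, -0.1]
width: -0.0001
finger_force: 0.0
```

>>> apply_moves:
  motion:
    - {"x": 0, "y": 2, "z": 80, "ax": 0, "ay": 0, "az": 0, "claw": 0}
    - {"x": 0, "y": 2, "z": 80, "ax": 0, "ay": 0, "az": 0, "claw": 0}
    - {"x": 0, "y": 2, "z": 110, "ax": 0, "ay": 0, "az": 0, "claw": 0}
    - {"x": 0, "y": 2, "z": 135, "ax": 0, "ay": 0, "az": 0, "claw": 0}
    - {"x": 0, "y": 2, "z": 155, "ax": 0, "ay": 0, "az": 0, "claw": 0}
    - {"x": 0, "y": 2, "z": 167, "ax": 0, "ay": 0, "az": 0, "claw": 0}
    - {"x": 0, "y": 2, "z": 174, "ax": 0, "ay": 0, "az": 0, "claw": 0}
    - {"x": 0, "y": 2, "z": 174, "ax": 0, "ay": 0, "az": 0, "claw": 0}
    - {"x": 0, "y": 2, "z": 174, "ax": 0, "ay": 0, "az": 0, "claw": 0}
  newtons: 20

```text
t: 3.42
position: [0.6612, -0.0923, 0.0803]
ee_rot: [[0.992, 0.127, 0.001], [0.127, -0.992, -0.0], [0.001, 0.001, -1.0]]
ft_force: [1.1, 0.2, 0.3]
width: 0.0001
finger_force: 0.0
```

Run:
```python
from fit import *
o=bot.get_obs();p=bot.camera("wrist");save(p,"w1");print(o["ft_force"],o["position"],p["fx"],p["cx"],p["cy"],p["tool_from_camera"])
```

```text
[1.0948 0.1514 0.2899] [ 0.6612 -0.0923  0.0803] 309.70691628693146 316.13146161007154 195.45950187859304 [[ 0.0008  0.9563  0.2922  0.0752]
 [ 1.     -0.0004 -0.0015  0.0005]
 [-0.0013  0.2922 -0.9563 -0.121 ]
 [ 0.      0.      0.      1.    ]]
```

View pics/w1.png

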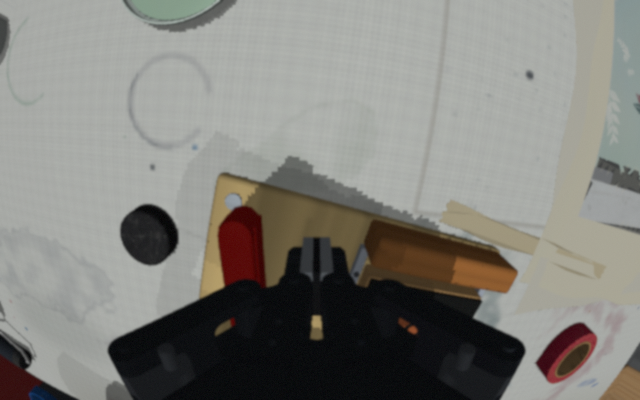

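>>> apply_moves:
  motion:
    - {"x": 0, "y": -4, "z": 1, "ax": 0, "ay": 0, "az": 0, "claw": 0}
    - {"x": 0, "y": -8, "z": 1, "ax": 0, "ay": 0, "az": 0, "claw": 0}
    - {"x": 0, "y": -11, "z": 1, "ax": 0, "ay": 0, "az": 0, "claw": 0}
    - {"x": 0, "y": -14, "z": 1, "ax": 0, "ay": 0, "az": 0, "claw": 0}
    - {"x": 0, "y": -17, "z": 1, "ax": 0, "ay": 0, "az": 0, "claw": 0}
    - {"x": 0, "y": -17, "z": 1, "ax": 0, "ay": 0, "az": 0, "claw": 0}
  newtons: 20

```text
t: 3.97
position: [0.6587, -0.0749, 0.0786]
ee_rot: [[0.992, 0.127, 0.001], [0.127, -0.992, -0.0], [0.001, 0.0, -1.0]]
ft_force: [0.7, 0.4, -0.4]
width: 0.0001
finger_force: 0.0
```

Run:
```python
from fit import *
q=np.load("jig.npy"); c,s=np.cos(q[2]),np.sin(q[2]); A=np.array([[c,-s],[s,c]])@[.02,.055]+q[:2]
o=bot.get_obs(); d=np.array(o["position"])[:2]-A; R=np.array(o["ee_rot"])[:2,:2]; v=R.T@d*1000
print(o["ft_force"],v)
for t in range(4,57,4):
    a=np.radians(t); x,y=v[0]*np.cos(a)+v[1]*np.sin(a),-v[0]*np.sin(a)+v[1]*np.cos(a)
    print(f'{{"x": {x-v[0]:.0f}, "y": {y-v[1]:.0f}, "z": 0, "ax": 0, "ay": 0, "az": {-a:.2f}, "claw": 0}},')
```

```text
[ 0.7146  0.4243 -0.4223] [81.0907 20.8483]
{"x": 1, "y": -6, "z": 0, "ax": 0, "ay": 0, "az": -0.07, "claw": 0},
{"x": 2, "y": -11, "z": 0, "ax": 0, "ay": 0, "az": -0.14, "claw": 0},
{"x": 3, "y": -17, "z": 0, "ax": 0, "ay": 0, "az": -0.21, "claw": 0},
{"x": 3, "y": -23, "z": 0, "ax": 0, "ay": 0, "az": -0.28, "claw": 0},
{"x": 2, "y": -29, "z": 0, "ax": 0, "ay": 0, "az": -0.35, "claw": 0},
{"x": 1, "y": -35, "z": 0, "ax": 0, "ay": 0, "az": -0.42, "claw": 0},
{"x": 0, "y": -41, "z": 0, "ax": 0, "ay": 0, "az": -0.49, "claw": 0},
{"x": -1, "y": -46, "z": 0, "ax": 0, "ay": 0, "az": -0.56, "claw": 0},
{"x": -3, "y": -52, "z": 0, "ax": 0, "ay": 0, "az": -0.63, "claw": 0},
{"x": -6, "y": -57, "z": 0, "ax": 0, "ay": 0, "az": -0.70, "claw": 0},
{"x": -8, "y": -62, "z": 0, "ax": 0, "ay": 0, "az": -0.77, "claw": 0},
{"x": -11, "y": -67, "z": 0, "ax": 0, "ay": 0, "az": -0.84, "claw": 0},
{"x": -15, "y": -72, "z": 0, "ax": 0, "ay": 0, "az": -0.91, "claw": 0},
{"x": -18, "y": -76, "z": 0, "ax": 0, "ay": 0, "az": -0.98, "claw": 0},
```

>>> apply_moves:
  motion:
    - {"x": 1, "y": -6, "z": 0, "ax": 0, "ay": 0, "az": -0.07, "claw": 0}
    - {"x": 2, "y": -11, "z": 0, "ax": 0, "ay": 0, "az": -0.14, "claw": 0}
    - {"x": 3, "y": -17, "z": 0, "ax": 0, "ay": 0, "az": -0.21, "claw": 0}
    - {"x": 3, "y": -23, "z": 0, "ax": 0, "ay": 0, "az": -0.28, "claw": 0}
    - {"x": 2, "y": -29, "z": 0, "ax": 0, "ay": 0, "az": -0.35, "claw": 0}
    - {"x": 1, "y": -35, "z": 0, "ax": 0, "ay": 0, "az": -0.42, "claw": 0}
    - {"x": 0, "y": -41, "z": 0, "ax": 0, "ay": 0, "az": -0.49, "claw": 0}
    - {"x": -1, "y": -46, "z": 0, "ax": 0, "ay": 0, "az": -0.56, "claw": 0}
    - {"x": -3, "y": -52, "z": 0, "ax": 0, "ay": 0, "az": -0.63, "claw": 0}
  newtons: 20

```text
t: 4.72
position: [0.6494, -0.0245, 0.0786]
ee_rot: [[0.725, 0.689, 0.001], [0.689, -0.725, -0.001], [0.0, 0.002, -1.0]]
ft_force: [-0.0, -3.3, -0.0]
width: -0.0002
finger_force: 1.6
```

Run:
```python
from fit import *
p=bot.camera("wrist");save(p,"w2");o=bot.get_obs();print(o["ft_force"],o["position"])
```

```text
[-0.2533 -1.1778  0.7686] [ 0.6488 -0.0234  0.0785]
```

View pics/w2.png

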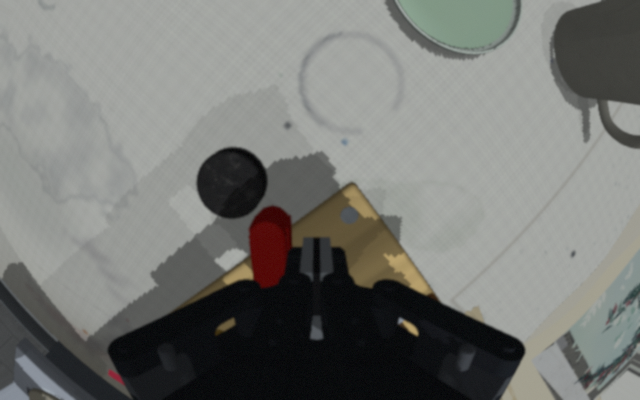

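>>> apply_moves:
  motion:
    - {"x": 1, "y": -6, "z": 0, "ax": 0, "ay": 0, "az": -0.07, "claw": 0}
    - {"x": 2, "y": -11, "z": 0, "ax": 0, "ay": 0, "az": -0.14, "claw": 0}
    - {"x": 3, "y": -17, "z": 0, "ax": 0, "ay": 0, "az": -0.21, "claw": 0}
    - {"x": 3, "y": -23, "z": 0, "ax": 0, "ay": 0, "az": -0.28, "claw": 0}
    - {"x": 2, "y": -29, "z": 0, "ax": 0, "ay": 0, "az": -0.35, "claw": 0}
    - {"x": 1, "y": -35, "z": 0, "ax": 0, "ay": 0, "az": -0.42, "claw": 0}
    - {"x": 0, "y": -41, "z": 0, "ax": 0, "ay": 0, "az": -0.49, "claw": 0}
    - {"x": -1, "y": -46, "z": 0, "ax": 0, "ay": 0, "az": -0.56, "claw": 0}
    - {"x": -3, "y": -52, "z": 0, "ax": 0, "ay": 0, "az": -0.63, "claw": 0}
    - {"x": -6, "y": -57, "z": 0, "ax": 0, "ay": 0, "az": -0.7, "claw": 0}
    - {"x": -8, "y": -62, "z": 0, "ax": 0, "ay": 0, "az": -0.77, "claw": 0}
    - {"x": -11, "y": -67, "z": 0, "ax": 0, "ay": 0, "az": -0.84, "claw": 0}
    - {"x": -15, "y": -72, "z": 0, "ax": 0, "ay": 0, "az": -0.91, "claw": 0}
    - {"x": -18, "y": -76, "z": 0, "ax": 0, "ay": 0, "az": -0.98, "claw": 0}
    - {"x": -18, "y": -76, "z": 0, "ax": 0, "ay": 0, "az": -0.98, "claw": 0}
  newtons: 20

```text
t: 6.02
position: [0.5835, 0.0188, 0.0786]
ee_rot: [[-0.166, 0.986, 0.001], [0.986, 0.166, -0.0], [-0.0, 0.001, -1.0]]
ft_force: [-0.1, 0.7, -0.2]
width: -0.0001
finger_force: 0.1
```

```bash
cat > st.py <<'E'
from fit import *
q=np.load("jig.npy"); c,s=np.cos(q[2]),np.sin(q[2]); Rj=np.array([[c,-s],[s,c]]); A=Rj@[.02,.055]+q[:2]
o=bot.get_obs(); R=np.array(o["ee_rot"])[:2,:2]; print("tool rel axis",R.T@(np.array(o["position"])[:2]-A)*1000,"tool x ang",np.degrees(np.arctan2(R[1,0],R[0,0])),o["ft_force"],o["t"])
p=bot.camera("top"); w,ok=cloud(p); im=p["pixels"].astype(int)
m=ok&(im[...,0]>im[...,1]+50)&(w[...,2]>.055)&(w[...,2]<.085)&(np.hypot(w[...,0]-A[0],w[...,1]-A[1])<.11)
L=w[m][:,:2]-A; L=L[np.hypot(*L.T)>.03]; a=np.degrees(np.arctan2(L[:,1],L[:,0]))
print("lever",len(L),np.median(a),"jig deg",np.median(a)-np.degrees(q[2]))
E
python3 st.py
```

```text
tool rel axis [80.7743 21.6915] tool x ang 99.5668724775548 [-0.0915  0.7317 -0.2427] 6.0167
lever 0 nan jig deg nan
  return _methods._mean(a, axis=axis, dtype=dtype,
  ret = ret.dtype.type(ret / rcount)
```

>>> apply_moves:
  motion:
    - {"x": 1, "y": -6, "z": 0, "ax": 0, "ay": 0, "az": -0.07, "claw": 0}
    - {"x": 2, "y": -11, "z": 0, "ax": 0, "ay": 0, "az": -0.14, "claw": 0}
    - {"x": 3, "y": -17, "z": 0, "ax": 0, "ay": 0, "az": -0.21, "claw": 0}
    - {"x": 3, "y": -23, "z": 0, "ax": 0, "ay": 0, "az": -0.28, "claw": 0}
    - {"x": 2, "y": -29, "z": 0, "ax": 0, "ay": 0, "az": -0.35, "claw": 0}
    - {"x": 1, "y": -35, "z": 0, "ax": 0, "ay": 0, "az": -0.42, "claw": 0}
    - {"x": 0, "y": -41, "z": 0, "ax": 0, "ay": 0, "az": -0.49, "claw": 0}
    - {"x": -1, "y": -46, "z": 0, "ax": 0, "ay": 0, "az": -0.56, "claw": 0}
    - {"x": -3, "y": -51, "z": 0, "ax": 0, "ay": 0, "az": -0.62, "claw": 0}
    - {"x": -3, "y": -51, "z": 0, "ax": 0, "ay": 0, "az": -0.62, "claw": 0}
  newtons: 20

```text
t: 6.9
position: [0.534, 0.0072, 0.0785]
ee_rot: [[-0.707, 0.708, 0.0], [0.708, 0.707, 0.0], [-0.0, 0.0, -1.0]]
ft_force: [0.7, -0.1, 0.8]
width: -0.0001
finger_force: 0.1
```

```bash
python3 st.py 2>/dev/null
python3 - <<'E'
from fit import *
p=bot.camera("wrist");save(p,"w3")
E
```

```text
tool rel axis [80.1106 21.185 ] tool x ang 134.96363158339207 [ 0.6798 -0.0708  0.7514] 6.9
lever 0 nan jig deg nan
```

View pics/w3.png

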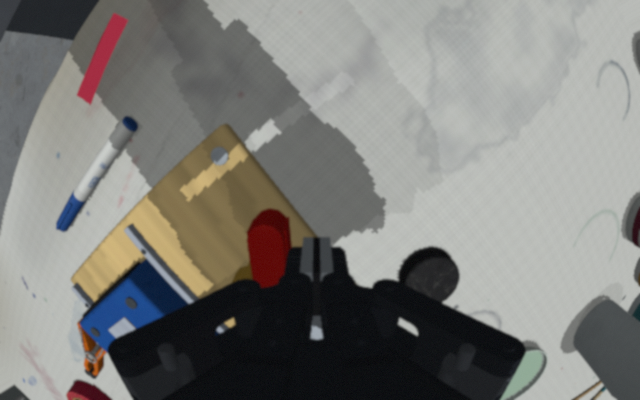

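>>> apply_moves:
  motion:
    - {"x": 0, "y": -2, "z": 0, "ax": 0, "ay": 0, "az": -0.02, "claw": 0}
    - {"x": 1, "y": -4, "z": 0, "ax": 0, "ay": 0, "az": -0.05, "claw": 0}
    - {"x": 1, "y": -6, "z": 0, "ax": 0, "ay": 0, "az": -0.07, "claw": 0}
    - {"x": 1, "y": -7, "z": 0, "ax": 0, "ay": 0, "az": -0.09, "claw": 0}
    - {"x": 1, "y": -8, "z": 0, "ax": 0, "ay": 0, "az": -0.1, "claw": 0}
    - {"x": 1, "y": -8, "z": 0, "ax": 0, "ay": 0, "az": -0.1, "claw": 0}
  newtons: 20

```text
t: 7.5
position: [0.5286, 0.004, 0.0784]
ee_rot: [[-0.774, 0.633, 0.003], [0.633, 0.774, 0.003], [-0.001, 0.004, -1.0]]
ft_force: [8.4, 12.1, -2.0]
width: -0.0002
finger_force: 7.5
```

>>> apply_moves:
  motion:
    - {"x": 0, "y": -1, "z": 0, "ax": 0, "ay": 0, "az": 0, "claw": 0}
    - {"x": 0, "y": -1, "z": 0, "ax": 0, "ay": 0, "az": 0, "claw": 0}
    - {"x": 0, "y": -1, "z": 0, "ax": 0, "ay": 0, "az": 0, "claw": 0}
  newtons: 20

```text
t: 7.75
position: [0.5285, 0.0038, 0.0785]
ee_rot: [[-0.774, 0.634, 0.005], [0.634, 0.774, 0.004], [-0.001, 0.006, -1.0]]
ft_force: [12.4, 17.8, -3.9]
width: 0.0001
finger_force: 10.1
```

>>> apply_moves:
  motion:
    - {"x": 0, "y": 5, "z": 0, "ax": 0, "ay": 0, "az": 0, "claw": 0}
    - {"x": 0, "y": 12, "z": 0, "ax": 0, "ay": 0, "az": 0, "claw": 0}
    - {"x": 0, "y": 16, "z": -30, "ax": 0, "ay": 0, "az": 0, "claw": 0}
    - {"x": 0, "y": 16, "z": -65, "ax": 0, "ay": 0, "az": 0, "claw": 0}
    - {"x": 0, "y": 16, "z": -90, "ax": 0, "ay": 0, "az": 0, "claw": 0}
    - {"x": 0, "y": 16, "z": -90, "ax": 0, "ay": 0, "az": 0, "claw": 0}
  newtons: 20

```text
t: 8.25
position: [0.539, 0.0138, 0.1732]
ee_rot: [[-0.774, 0.633, 0.008], [0.633, 0.774, -0.002], [-0.007, 0.003, -1.0]]
ft_force: [1.8, -0.7, 0.2]
width: -0.0
finger_force: 0.0
```

>>> apply_moves:
  motion:
    - {"x": -20, "y": -196, "z": 0, "ax": 0, "ay": 0, "az": -0.534, "claw": 0}
    - {"x": -20, "y": -196, "z": 0, "ax": 0, "ay": 0, "az": -0.534, "claw": 0}
    - {"x": -20, "y": -196, "z": 0, "ax": 0, "ay": 0, "az": -0.534, "claw": 0}
    - {"x": -20, "y": -196, "z": 0, "ax": 0, "ay": 0, "az": -0.534, "claw": 0}
    - {"x": -20, "y": -196, "z": 0, "ax": 0, "ay": 0, "az": -0.534, "claw": 0}
    - {"x": -20, "y": -196, "z": 0, "ax": 0, "ay": 0, "az": -0.534, "claw": 0}
    - {"x": -20, "y": -196, "z": 0, "ax": 0, "ay": 0, "az": -0.534, "claw": 0}
    - {"x": -20, "y": -196, "z": 0, "ax": 0, "ay": 0, "az": -0.534, "claw": 0}
  newtons: 20

```text
t: 8.92
position: [0.4285, -0.1503, 0.168]
ee_rot: [[-0.988, 0.153, -0.001], [0.153, 0.988, 0.0], [0.001, 0.0, -1.0]]
ft_force: [-0.1, 0.2, 0.6]
width: -0.0002
finger_force: 0.0
```

```bash
python3 st.py 2>/dev/null
python3 - <<'E'
from fit import *
p=bot.camera("side");c=cv2.resize(p["pixels"][170:280,240:400],(800,550),interpolation=cv2.INTER_CUBIC); cv2.imwrite("pics/s2.png",c[...,::-1])
E
```

```text
tool rel axis [ 132.1968 -107.2954] tool x ang 171.21227611780378 [-0.1371  0.2428  0.5982] 8.9167
lever 165 140.54593902313854 jig deg 149.27926586822585
```

View pics/s2.png

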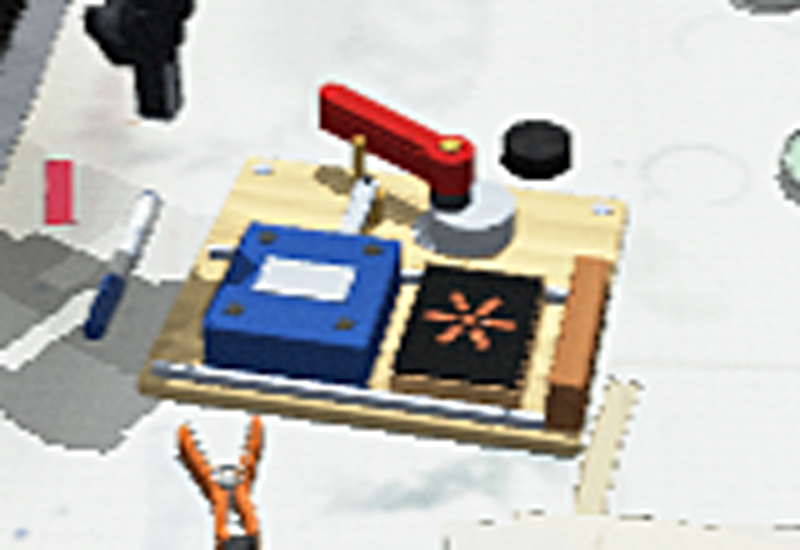

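>>> apply_moves:
  motion:
    - {"x": 0, "y": 0, "z": 40, "ax": 0, "ay": 0, "az": 0, "claw": 0}
    - {"x": 0, "y": 0, "z": 75, "ax": 0, "ay": 0, "az": 0, "claw": 0}
    - {"x": 0, "y": 0, "z": 100, "ax": 0, "ay": 0, "az": 0, "claw": 0}
    - {"x": 0, "y": 0, "z": 115, "ax": 0, "ay": 0, "az": 0, "claw": 0}
    - {"x": 0, "y": 0, "z": 122, "ax": 0, "ay": 0, "az": 0, "claw": 0}
    - {"x": 0, "y": 0, "z": 122, "ax": 0, "ay": 0, "az": 0, "claw": 0}
    - {"x": -5, "y": 0, "z": 122, "ax": 0, "ay": 0, "az": 0, "claw": 0}
    - {"x": -10, "y": 0, "z": 122, "ax": 0, "ay": 0, "az": 0, "claw": 0}
  newtons: 20

```text
t: 9.68
position: [0.4396, -0.152, 0.0474]
ee_rot: [[-0.989, 0.15, 0.002], [0.15, 0.989, -0.001], [-0.002, -0.001, -1.0]]
ft_force: [0.0, -0.2, -0.3]
width: 0.0
finger_force: 0.0
```

>>> apply_moves:
  motion:
    - {"x": -3, "y": 0, "z": 0, "ax": 0, "ay": 0, "az": 0, "claw": 0}
    - {"x": -6, "y": 0, "z": 0, "ax": 0, "ay": 0, "az": 0, "claw": 0}
    - {"x": -8, "y": 0, "z": 0, "ax": 0, "ay": 0, "az": 0, "claw": 0}
    - {"x": -10, "y": 0, "z": 0, "ax": 0, "ay": 0, "az": 0, "claw": 0}
    - {"x": -12, "y": 0, "z": 0, "ax": 0, "ay": 0, "az": 0, "claw": 0}
    - {"x": -14, "y": 0, "z": 0, "ax": 0, "ay": 0, "az": 0, "claw": 0}
    - {"x": -16, "y": 0, "z": 0, "ax": 0, "ay": 0, "az": 0, "claw": 0}
    - {"x": -18, "y": 0, "z": 0, "ax": 0, "ay": 0, "az": 0, "claw": 0}
    - {"x": -20, "y": 0, "z": 0, "ax": 0, "ay": 0, "az": 0, "claw": 0}
  newtons: 20

```text
t: 10.43
position: [0.4582, -0.1549, 0.0463]
ee_rot: [[-0.989, 0.15, -0.0], [0.15, 0.989, 0.0], [0.0, 0.0, -1.0]]
ft_force: [-3.8, 0.3, 2.7]
width: -0.0001
finger_force: 2.0
```

>>> apply_moves:
  motion:
    - {"x": -1, "y": 0, "z": 0, "ax": 0, "ay": 0, "az": 0, "claw": 0}
    - {"x": -3, "y": 0, "z": 0, "ax": 0, "ay": 0, "az": 0, "claw": 0}
    - {"x": -4, "y": 0, "z": 0, "ax": 0, "ay": 0, "az": 0, "claw": 0}
    - {"x": -5, "y": 0, "z": 0, "ax": 0, "ay": 0, "az": 0, "claw": 0}
    - {"x": -6, "y": 0, "z": 0, "ax": 0, "ay": 0, "az": 0, "claw": 0}
    - {"x": -7, "y": 0, "z": 0, "ax": 0, "ay": 0, "az": 0, "claw": 0}
    - {"x": -8, "y": 0, "z": 0, "ax": 0, "ay": 0, "az": 0, "claw": 0}
    - {"x": -9, "y": 0, "z": 0, "ax": 0, "ay": 0, "az": 0, "claw": 0}
    - {"x": -9, "y": 0, "z": 0, "ax": 0, "ay": 0, "az": 0, "claw": 0}
  newtons: 20

```text
t: 11.18
position: [0.4673, -0.1563, 0.0463]
ee_rot: [[-0.989, 0.15, 0.0], [0.15, 0.989, -0.0], [-0.0, -0.0, -1.0]]
ft_force: [-2.0, 0.2, 1.3]
width: -0.0
finger_force: 1.3
```

>>> apply_moves:
  motion:
    - {"x": -1, "y": 0, "z": 0, "ax": 0, "ay": 0, "az": 0, "claw": 0}
    - {"x": -2, "y": 0, "z": 0, "ax": 0, "ay": 0, "az": 0, "claw": 0}
    - {"x": -3, "y": 0, "z": 0, "ax": 0, "ay": 0, "az": 0, "claw": 0}
    - {"x": -3, "y": 0, "z": 0, "ax": 0, "ay": 0, "az": 0, "claw": 0}
  newtons: 20

```text
t: 11.52
position: [0.4683, -0.1564, 0.0462]
ee_rot: [[-0.989, 0.15, -0.005], [0.15, 0.989, 0.001], [0.005, 0.001, -1.0]]
ft_force: [-16.2, -0.8, 9.9]
width: -0.0
finger_force: 7.5
```

>>> apply_moves:
  motion:
    - {"x": -1, "y": 0, "z": 0, "ax": 0, "ay": 0, "az": 0, "claw": 0}
    - {"x": -1, "y": 0, "z": 0, "ax": 0, "ay": 0, "az": 0, "claw": 0}
    - {"x": -1, "y": 0, "z": 0, "ax": 0, "ay": 0, "az": 0, "claw": 0}
  newtons: 20

```text
t: 11.77
position: [0.4684, -0.1564, 0.0461]
ee_rot: [[-0.989, 0.149, -0.007], [0.149, 0.989, 0.002], [0.007, 0.001, -1.0]]
ft_force: [-20.8, -1.8, 14.4]
width: -0.0001
finger_force: 10.3
```

>>> apply_moves:
  motion:
    - {"x": 5, "y": 0, "z": 0, "ax": 0, "ay": 0, "az": 0, "claw": 0}
    - {"x": 15, "y": 0, "z": 0, "ax": 0, "ay": 0, "az": 0, "claw": 0}
    - {"x": 22, "y": 0, "z": 0, "ax": 0, "ay": 0, "az": 0, "claw": 0}
    - {"x": 25, "y": 0, "z": -30, "ax": 0, "ay": 0, "az": 0, "claw": 0}
    - {"x": 30, "y": 0, "z": -65, "ax": 0, "ay": 0, "az": 0, "claw": 0}
    - {"x": 40, "y": 0, "z": -100, "ax": 0, "ay": 0, "az": 0, "claw": 0}
    - {"x": 60, "y": 0, "z": -130, "ax": 0, "ay": 0, "az": 0, "claw": 0}
    - {"x": 80, "y": 0, "z": -130, "ax": 0, "ay": 0, "az": 0, "claw": 0}
    - {"x": 80, "y": 0, "z": -130, "ax": 0, "ay": 0, "az": 0, "claw": 0}
  newtons: 20

```text
t: 12.52
position: [0.3906, -0.1445, 0.1777]
ee_rot: [[-0.989, 0.151, 0.003], [0.151, 0.989, -0.002], [-0.003, -0.001, -1.0]]
ft_force: [-0.1, 0.8, 0.5]
width: -0.0001
finger_force: 0.0
```

```bash
python3 st.py 2>/dev/null
python3 - <<'E'
from fit import *
q=np.load("jig.npy"); c,s=np.cos(q[2]),np.sin(q[2]); Rj=np.array([[c,-s],[s,c]])
p=bot.camera("top"); w,ok=cloud(p)
for n in ["lino_block","slide_push_face"]:
    m=bot.trace(p,n)[0]["pixels"]&ok; print(n,(np.median(w[m][:,:2],0)-q[:2])@Rj*1000)
t=cv2.resize(p["pixels"][155:265,285:425],(700,550),interpolation=cv2.INTER_CUBIC); cv2.imwrite("pics/t3.png",t[...,::-1])
p=bot.camera("side");c=cv2.resize(p["pixels"][170:280,240:400],(800,550),interpolation=cv2.INTER_CUBIC); cv2.imwrite("pics/s3.png",c[...,::-1])
E
```

```text
tool rel axis [ 170.8292 -106.9323] tool x ang 171.3439431537832 [-0.1175  0.8433  0.5   ] 12.5167
lever 161 140.61355301018898 jig deg 149.34687985527628
lino_block [ 65.9131 -49.9014]
slide_push_face [-13.0949 -44.4046]
```

View pics/t3.png

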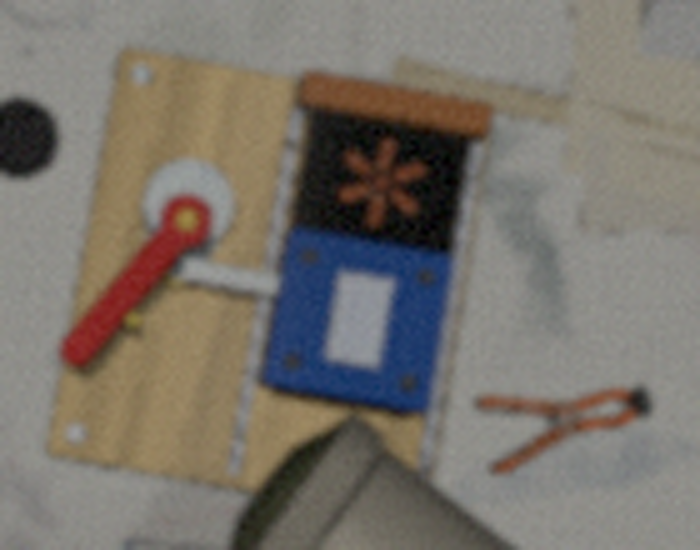

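View pics/s3.png

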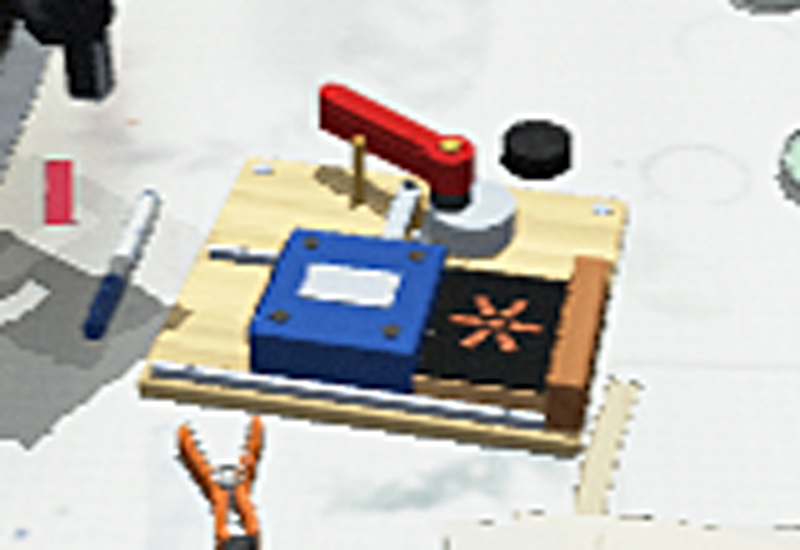

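The lino block sits tight between the slide and the fence (jig x ≈ 65.9 mm, home 65). The lever is at the pin, at 149.3°. The marker, clamp and black cap have not moved.

```bash
python3 -c "
from rig import bot
print(bot.hand_in())"
```

```text
the job is handed in; nothing more can be done
None
```

The job is done and handed in: the red lever is against the stop pin, the blue slide was then pushed forward until the lino block was tight against the fence, and the arm is clear of everything, at about 12.5 s of the 54 s allowed.

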